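# Gauge the bore of an autosampler bush

### The job

Take the steel bush from the round mat and slide it, level, down the stepped mandrel of the bore gauge until it stops on its own step; press it home there with a gentle steady push of about 12 N for a second (9 N at least, and never so hard that the sprung mandrel, which reaches its stop at 21 N, bottoms out), and let go, leaving the bush seated on the mandrel. Then set the gauge's pointer to the line for the step where it stopped: one dot for the top step, two for the middle, three for the lowest. Leave the other two bushes and everything else on the bench where they are.

Things in the scene. Friction and masses are not known exactly. Their poses are not given: they have to be found in the camera images.
- bush_a: Plain steel bush (short tube) on end, outside 50 mm, 22 mm tall, 0.13 to 0.3 kg. Its bore is 20, 27 or 34 mm, and which is not told: find it on the gauge. Origin: centre of its lower face; z up along the bore. The three bushes differ only in bore, and which of them stands on the round mat changes from start to start.
- bush_b: Plain steel bush (short tube) on end, outside 50 mm, 22 mm tall, 0.13 to 0.3 kg. Its bore is 20, 27 or 34 mm, and which is not told: find it on the gauge. Origin: centre of its lower face; z up along the bore. The three bushes differ only in bore, and which of them stands on the round mat changes from start to start.
- bush_c: Plain steel bush (short tube) on end, outside 50 mm, 22 mm tall, 0.13 to 0.3 kg. Its bore is 20, 27 or 34 mm, and which is not told: find it on the gauge. Origin: centre of its lower face; z up along the bore. The three bushes differ only in bore, and which of them stands on the round mat changes from start to start.
- round_mat: Round black rubber mat, 90 mm across, 3 mm thick, fixed to the bench; the bush to be gauged stands on it, within 12 mm of its middle. Origin: centre of its underside (bench level).
- long_mat: Rectangular black rubber mat, 170 mm (its x) by 80 mm (its y), 3 mm thick, fixed; the other two bushes stand on it. Origin: centre of its underside.
- gauge: Bore gauge, fixed: grey plate 200 mm (its x) by 150 mm (its y), 20 mm thick. Origin: centre of its underside; z up. The steel mandrel stands at x = +55 mm, y = 0; the pointer track runs along y at x = -65 mm. Beside the track, on the mandrel side, are three short lines marked with one, two and three black dots, at y = -20, +5 and +30 mm.
- mandrel_foot (a point): Centre of the mandrel's foot, on its axis, 36 mm above the bench; z up. The mandrel is a round steel taper in three steps, 63 mm tall. Below the foot is a fixed collar 46 mm across, 14 mm tall, standing on the plate.
- mandrel_tip (a point): Centre of the flat top of the mandrel, 63 mm above the foot, 8 mm across; it widens to 17 mm within the first 8 mm.
- step_1 (a point): On the axis, 44 mm above the foot: where the lower face of a bush of 20 mm bore stops (top step). Above it a land 17 mm across, 46 to 55 mm above the foot; the flank that stops the bush widens from 17 at 46 to 24 mm at 42. A bush held more than 1.5 mm off-centre can catch too early on a flank above its own.
- step_2 (a point): On the axis, 31 mm above the foot: where a bush of 27 mm bore stops (middle step). Above it a land 24 mm across, 33 to 42 mm above the foot; the flank widens from 24 at 33 to 31 mm at 29.
- step_3 (a point): On the axis, 18 mm above the foot: where a bush of 34 mm bore stops (lowest step). Above it a land 31 mm across, 20 to 29 mm above the foot; the flank widens from 31 at 20 to 40 mm at 15, then straight to the foot.
- mandrel (a joint): How far the mandrel is pushed down on its spring, m; 0 when free, stop at 0.007. Spring of 3 N per mm, from 0: 0.0025 is 7.5 N, 0.004 is 12 N, 0.006 is 18 N; the weight of the bush alone sinks it by up to 0.001. It springs back when let go.
- pointer (a joint): Position of the pointer along its track, m, growing towards the gauge's +y; 0 at the -y end, 0.09 at the other. The line with one dot is at 0.025, two dots 0.050, three dots 0.075. Moves against about 1.5 N of friction and stays where it is left.
- pointer_top (a point): Centre of the top of the pointer's grip: a black upright block 14 mm (gauge x) by 12 mm (gauge y), standing 30 mm tall above its carriage (18 by 16 mm, 8 mm tall); this point lies 60 mm above the bench, 38 mm above the carriage's underside.
- vial: Small amber vial, 28 mm across, 50 mm tall; a bystander. Origin: centre of its underside.
- beaker: Glass beaker, 70 mm across, 90 mm tall; a bystander. Origin: centre of its underside.
- solvent_bottle: Glass bottle with a blue cap, 86 mm across, 170 mm tall; a bystander. Origin: centre of its underside.
- screwdriver: Screwdriver lying on the bench along its x; a bystander. Origin: on its underside, about mid-length.
- spatula: Small spatula, 160 mm long, lying along its x; a bystander. Origin: on its underside, about mid-length.
- vial_rack: Orange open rack, 100 by 130 mm, 45 mm tall; a bystander. Origin: centre of its underside.
- tip_box: Blue closed pipette-tip box, 120 by 85 mm, 60 mm tall; a bystander. Origin: centre of its underside.
- septa_jar: White jar, 60 mm across, 70 mm tall; a bystander. Origin: centre of its underside.
Not all that is in view belongs to the job. Leave any pink or red look-alike of the bush_a alone.

How it is judged:
On the way, in this order (a step that is already met when the one before it is completed fails the run):
1. the bush from the round mat is on its own step of the mandrel and pressed down so that the mandrel has sunk 2.5 to 6 mm (7.5 to 18 N), held for 0.4 s (((z of bush_a in the frame of mandrel_foot between 0.0413 and 0.0463 m and horizontal distance between bush_a and mandrel_foot below 0.003 m and angle between bush_a's own z axis and vertical below 0.12 rad and distance of each of bush_b, bush_c from where it was at the start of the episode below 0.015 m and horizontal distance between each of bush_b, bush_c and round_mat above 0.06 m and value of joint mandrel between 0.0025 and 0.006 m) or (z of bush_b in the frame of mandrel_foot between 0.0283 and 0.0333 m and horizontal distance between bush_b and mandrel_foot below 0.003 m and angle between bush_b's own z axis and vertical below 0.12 rad and distance of each of bush_a, bush_c from where it was at the start of the episode below 0.015 m and horizontal distance between each of bush_a, bush_c and round_mat above 0.06 m and value of joint mandrel between 0.0025 and 0.006 m) or (z of bush_c in the frame of mandrel_foot between 0.0153 and 0.0203 m and horizontal distance between bush_c and mandrel_foot below 0.003 m and angle between bush_c's own z axis and vertical below 0.12 rad and distance of each of bush_a, bush_b from where it was at the start of the episode below 0.015 m and horizontal distance between each of bush_a, bush_b and round_mat above 0.06 m and value of joint mandrel between 0.0025 and 0.006 m))), for 0.4 s.
2. with the bush still seated, the pointer stands at the line of that step (((z of bush_a in the frame of mandrel_foot between 0.0413 and 0.0463 m and horizontal distance between bush_a and mandrel_foot below 0.003 m and angle between bush_a's own z axis and vertical below 0.12 rad and distance of each of bush_b, bush_c from where it was at the start of the episode below 0.015 m and horizontal distance between each of bush_b, bush_c and round_mat above 0.06 m and value of joint pointer between 0.019 and 0.031 m) or (z of bush_b in the frame of mandrel_foot between 0.0283 and 0.0333 m and horizontal distance between bush_b and mandrel_foot below 0.003 m and angle between bush_b's own z axis and vertical below 0.12 rad and distance of each of bush_a, bush_c from where it was at the start of the episode below 0.015 m and horizontal distance between each of bush_a, bush_c and round_mat above 0.06 m and value of joint pointer between 0.044 and 0.056 m) or (z of bush_c in the frame of mandrel_foot between 0.0153 and 0.0203 m and horizontal distance between bush_c and mandrel_foot below 0.003 m and angle between bush_c's own z axis and vertical below 0.12 rad and distance of each of bush_a, bush_b from where it was at the start of the episode below 0.015 m and horizontal distance between each of bush_a, bush_b and round_mat above 0.06 m and value of joint pointer between 0.069 and 0.081 m))), for 0.2 s.
At the end, for the whole second after the job is handed in: The bush from the round mat rests at its own step (-3 to +2 mm), level (0.12 rad), centred (3 mm), the mandrel sprung back (under 1.5 mm); the pointer is still, within 6 mm of that step's line; the other two bushes are within 15 mm of their places (((z of bush_a in the frame of mandrel_foot between 0.0413 and 0.0463 m and horizontal distance between bush_a and mandrel_foot below 0.003 m and angle between bush_a's own z axis and vertical below 0.12 rad and distance of each of bush_b, bush_c from where it was at the start of the episode below 0.015 m and horizontal distance between each of bush_b, bush_c and round_mat above 0.06 m and value of joint pointer between 0.019 and 0.031 m and value of joint mandrel below 0.0015 m and linear speed of bush_a below 0.01 m/s and velocity of joint pointer between -0.01 and 0.01 m/s) or (z of bush_b in the frame of mandrel_foot between 0.0283 and 0.0333 m and horizontal distance between bush_b and mandrel_foot below 0.003 m and angle between bush_b's own z axis and vertical below 0.12 rad and distance of each of bush_a, bush_c from where it was at the start of the episode below 0.015 m and horizontal distance between each of bush_a, bush_c and round_mat above 0.06 m and value of joint pointer between 0.044 and 0.056 m and value of joint mandrel below 0.0015 m and linear speed of bush_b below 0.01 m/s and velocity of joint pointer between -0.01 and 0.01 m/s) or (z of bush_c in the frame of mandrel_foot between 0.0153 and 0.0203 m and horizontal distance between bush_c and mandrel_foot below 0.003 m and angle between bush_c's own z axis and vertical below 0.12 rad and distance of each of bush_a, bush_b from where it was at the start of the episode below 0.015 m and horizontal distance between each of bush_a, bush_b and round_mat above 0.06 m and value of joint pointer between 0.069 and 0.081 m and value of joint mandrel below 0.0015 m and linear speed of bush_c below 0.01 m/s and velocity of joint pointer between -0.01 and 0.01 m/s))); the robot touches nothing.
It fails at once if the mandrel is pressed to its stop (sunk more than 6.7 mm) (value of joint mandrel above 0.0067 m).
It fails at once if a bystander is moved by more than 25 mm (distance of any of vial, beaker, solvent_bottle, screwdriver, spatula, vial_rack, tip_box, septa_jar from where it was at the start of the episode above 0.025 m).
It also fails if it takes over 58 s, if anything falls off the work surface, if the arm or the gripper's body presses on something with over 40 N, if the wrist force passes 120 N, or if a joint passes its speed limit or range.

### The arm

A 7-joint arm with a two-finger parallel gripper is mounted at the origin on the work surface. World frame = base frame: x ahead of the robot, y to its left, z up, the work surface at z = 0. Lengths are in m, angles in rad, forces in N, time in s.
With the tool pointing down it reaches from about 0.425 to 0.925 m from the base axis. Payload 6.8 kg.
Tool frame: the origin (TCP) lies midway between the tips of the shut fingers; the grasp point (between the pads) lies 19 mm behind it; z points along the fingers, y is the line along which they close (so a half turn about z gives the same grasp; the last joint's range is limited). The gripper opens to 85 mm and grips with 20 to 120 N. Pads are 22 mm wide; open, the fingers measure 114 mm over their backs; the gripper's body (76 mm by 85 mm) begins 54 mm behind the grasp point. The pads swing forward as they close: fully open they stand 13 mm farther back than shut.
Start: joints at [1.086, 0.477, 0.022, 1.555, -0.011, 1.109, -0.083], TCP at [0.248, -0.628, 0.231] pointing down, gripper open.
Joint ranges: [-2.96, 2.96], [-0.34, 2.1], [-1.41, 1.46], [0.24, 2.44], [-1.37, 4.51], [0.17, 1.92], [-2.96, 2.96]. Speed limits (rad/s): [2.39, 2.39, 3.14, 3.14, 3.14, 3.14, 3.14].

### API

Orientations are given as a rotation vector (axis times angle).
In Python, from bench import readout, cams, bot gives the robot as it stands.
- The arm moves only by the shell command python3 -m inch 'ROWS' [OPENING] [FORCE]. ROWS is JSON, a list that holds one entry, the list of rows, each a list of 4 numbers: the shift along the tool's x, y, z in m, then the turn about the tool's z in rad. A call has 1 to 20 rows; each row is the pose to reach, as a shift and turn from the pose commanded when the call began, along the tool's axes at that moment; what a row does not reach only later rows make up. A row lasts 1/12 s, in which the tool goes at most 41.7 mm and 7.16 degrees, less where a joint would pass 70% of its speed; a pose out of reach is approached as far as the arm can. A call with a gripper value outside its range is refused whole. OPENING is the finger opening in m, from 0 to 0.0854, set as the call begins (- or left out, the last holds). The fingers move at their own pace and stop on an object; FORCE is the grip in N (left out, the last holds). Time passes only in rows, so rows that repeat a pose let the fingers close. It gives the time, the measured TCP pose, the force, the opening and the grip force at its end, in the units of the state.
- readout.observe(): the state, without advancing time (a new reading comes with each control period).
- cams.snapshot(name): name is "side" or "top" or "wrist"; returns a dict with "frame" (384x512x3 uint8, red, green, blue), "z_map" (384x512 float32, m along the optical axis (not along the pixel's ray), 0 where there is no reading), "camera_matrix" (3x3 intrinsics, pixels), "rvec" (rotation vector, rad) and "tvec" (3), from world to camera coordinates, as OpenCV has them; the wrist camera has in their place "hand_eye" (4x4, takes a point from camera to tool coordinates, whose origin is the TCP and whose axes are the flange's). Camera axes: x right, y down, z forward; pixel columns grow to the right and rows downward; lengths in m; the calibration is good to about 2 mm. A picture is of the moment at which its call begins: read the wrist's pose just before it.
- bot.hand_in(): hands the job in; it is judged then, once.
The state is a dict: "t": time; "q": joint angles; "joint_velocities": joint speeds; "tau": joint torques, N m; "eef_pos": TCP position; "tool_rot": TCP orientation; "force": force on the tool from outside, world axes, zero at the start; "wrist_torque": the same for the moment, N m; "gripper_width": finger opening in m; "gripper_force": force on a finger pad.
Only numpy, scipy, OpenCV 4.12 (cv2) and the standard library are available. Lean on these libraries where they do the work, as an engineer would, in place of code of your own. Each camera call takes 0.05 s, during which the arm holds its last target. There are 200 camera calls.

## Working session

There is one attempt and no reset: what is moved stays moved. The work goes in short steps, Python scripts to look and compute and a shell command to move; the robot and the scene stay as the last step left them, time stands still between calls to the robot, and variables do not carry over. Pictures are saved under pics/ and viewed, at most 12 in all, crops included, and the job is handed in when it is done.

```bash
mkdir -p pics; ls
python3 - <<'E'
from bench import readout,cams,bot
import cv2,numpy as np
s=readout.observe();print({k:np.round(v,3).tolist() for k,v in s.items()})
for n in["top","side"]:
    c=cams.snapshot(n);cv2.imwrite(f"pics/{n}0.png",c["frame"][:,:,::-1]);np.savez(f"{n}0.npz",**c)
    R=cv2.Rodrigues(c["rvec"])[0];print(n,c["camera_matrix"].tolist(),(-R.T@np.array(c["tvec"]).ravel()).round(3),R.round(2).tolist())
E
```

```text
pics
{'t': 0.0, 'q': [1.086, 0.478, 0.022, 1.556, -0.012, 1.109, -0.083], 'joint_velocities': [0.002, 0.0, 0.002, 0.001, 0.002, 0.0, 0.001], 'tau': [0.001, -59.644, 1.608, -28.119, 0.013, 0.009, -0.0], 'eef_pos': [0.248, -0.627, 0.23], 'tool_rot': [-3.084, -0.588, 0.001], 'force': [0.034, -0.678, -0.112], 'wrist_torque': [0.046, -0.002, 0.028], 'gripper_force': 0.0, 'gripper_width': 0.085}
top [[354.8323261036451, 0.0, 257.3142602619138], [0.0, 354.8323261036451, 190.35416864784105], [0.0, 0.0, 1.0]] [ 0.394 -0.003  1.338] [[0.02, -1.0, -0.01], [-0.99, -0.02, -0.14], [0.14, 0.01, -0.99]]
side [[376.11056217209847, 0.0, 262.10285398264375], [0.0, 376.11056217209847, 197.16718819119183], [0.0, 0.0, 1.0]] [0.509 1.028 0.809] [[-1.0, -0.08, 0.02], [-0.06, 0.57, -0.82], [0.05, -0.82, -0.58]]
```

View pics/top0.png

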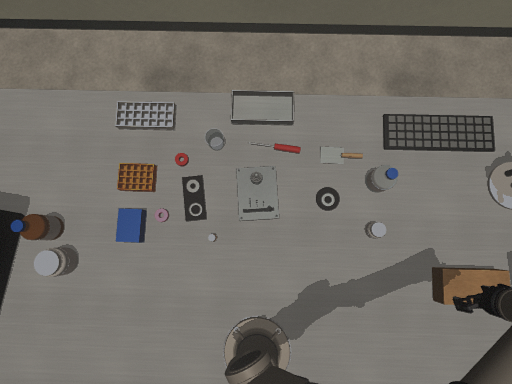

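View pics/side0.png

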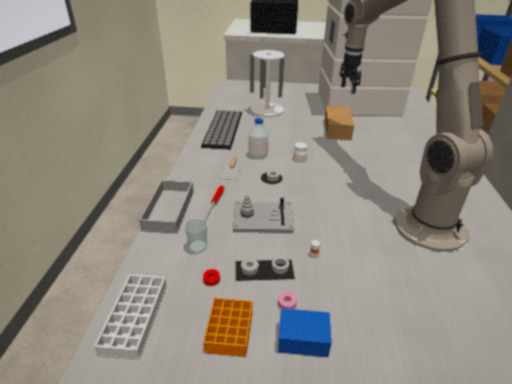

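The top view shows the round mat with its bush at (328,198), the long mat with two bushes at (193,186) and (196,210), and red and pink look-alikes at (182,159) and (162,215). The gauge is at (258,193), with the mandrel at (256,177) and the pointer near (271,209). The bush to take is the grey one on the round black mat at (328,198). I'll confirm it in a crop.

```bash
cat > h.py <<'E'
import numpy as np,cv2
def ray(c,u,v,z):
    K=c["camera_matrix"]; 
    if "rvec" in c:
        R=cv2.Rodrigues(c["rvec"])[0]; o=-R.T@np.array(c["tvec"]).ravel(); d=R.T@np.linalg.inv(K)@[u,v,1]
    else:
        T=c["T"]; o=T[:3,3]; d=T[:3,:3]@np.linalg.inv(K)@[u,v,1]
    return o+d*(z-o[2])/d[2]
def wrist(name):
    from bench import readout,cams
    s=readout.observe(); c=cams.snapshot("wrist")
    T=np.eye(4);T[:3,:3]=cv2.Rodrigues(np.array(s["tool_rot"]))[0];T[:3,3]=s["eef_pos"]
    c["T"]=T@c["hand_eye"]
    cv2.imwrite(f"pics/{name}.png",c["frame"][:,:,::-1]);np.savez(name+".npz",**c)
    return s,c
def totool(s,d):  # world vector -> tool axes
    return cv2.Rodrigues(np.array(s["tool_rot"]))[0].T@np.array(d)
E
python3 - <<'E'
import numpy as np,cv2
from h import *
c=np.load("top0.npz");im=c["frame"]
crop=im[150:230,165:355];cv2.imwrite("pics/crop0.png",cv2.resize(crop[:,:,::-1],None,fx=4,fy=4,interpolation=2))
for n,u,v,z in[("bush",328,198,.025),("tip",256,176,.099),("ptr",272,209,.03),("mat",328,198,.003),("gauge",258,193,.02),("beaker",216,138,.09),("bottle",392,174,.17),("vial",212,237,.05),("jar",377,229,.07)]:print(n,ray(c,u,v,z).round(3))
m=(im.max(2)<45).astype(np.uint8);n,l,st,ce=cv2.connectedComponentsWithStats(m)
for i in range(1,n):
    if st[i,4]>30:print(st[i],ce[i].round(1),ray(c,*ce[i],.003).round(3))
g=c["frame"][195:220,235:285].max(2)
s,w=wrist("w0");print(w["hand_eye"].round(3).tolist(),w["camera_matrix"].tolist())
E
```

```text
bush [ 0.554 -0.251  0.025]
tip [0.617 0.017 0.099]
ptr [ 0.507 -0.044  0.03 ]
mat [ 0.556 -0.255  0.003]
gauge [0.567 0.01  0.02 ]
beaker [0.755 0.166 0.09 ]
bottle [ 0.622 -0.437  0.17 ]
vial [0.399 0.171 0.05 ]
jar [ 0.442 -0.416  0.07 ]
[  0  19 122  10 807] [51.9 23.4] [1.248 0.869 0.003]
[118  21  22   4  35] [128.9  21.6] [1.262 0.554 0.003]
[383 114   7  35  53] [384.3 129.7] [ 0.828 -0.474  0.003]
[413 115  27   7  36] [427.  115.7] [ 0.888 -0.641  0.003]
[414 116  80  35 403] [467.9 139. ] [ 0.798 -0.795  0.003]
[422 128  28   9  42] [434.5 131.5] [ 0.825 -0.668  0.003]
[505 170   7   6  31] [508.3 172.4] [ 0.67  -0.94   0.003]
[   0  210   24   97 1099] [  6.8 246.1] [0.347 0.944 0.003]
[453 284  59  35 886] [483.7 299.8] [ 0.198 -0.817  0.003]
[501 291  11  30 245] [506.9 305.3] [ 0.181 -0.899  0.003]
[449 326  63  58 600] [485.7 358.5] [-0.004 -0.812  0.003]
[230 350  31  21 269] [245.1 359.7] [-0.031  0.041  0.003]
[[-0.0, -0.954, -0.301, 0.077], [1.0, -0.0, -0.0, 0.0], [0.0, -0.301, 0.954, -0.141], [0.0, 0.0, 0.0, 1.0]] [[337.03811490334266, 0.0, 255.0060419129451], [0.0, 337.03811490334266, 190.14675542460714], [0.0, 0.0, 1.0]]
```

View pics/crop0.png

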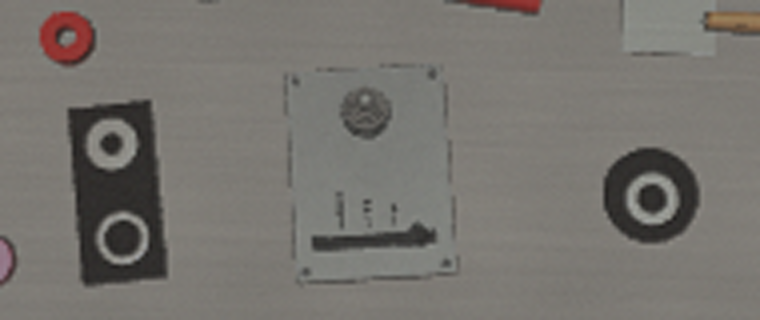

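The crop confirms that the bush on the round mat is at crop (652,197), the only grey one on a round mat. The pointer sits at the right end of its track at (425,237), and one to three dots run right to left, so gauge +y is about world +y. I'll move above the bush next.

Run:
```python
from h import *
from bench import readout
s=readout.observe()
print(totool(s,np.array([.54,-.255,.19])-s["eef_pos"]), cv2.Rodrigues(np.array(s["tool_rot"]))[0].round(3))
```

```text
[ 0.40830055 -0.23873454  0.0408467 ] [[ 0.93   0.368 -0.001]
 [ 0.368 -0.93   0.001]
 [-0.    -0.001 -1.   ]]
```

```bash
python3 -m inch '[[[0.03,-0.018,0,0.03],[0.06,-0.036,0,0.06],[0.09,-0.053,0,0.09],[0.12,-0.07,0,0.12],[0.15,-0.088,0,0.15],[0.18,-0.105,0,0.18],[0.21,-0.123,0.0,0.21],[0.24,-0.14,0,0.24],[0.27,-0.158,0.005,0.27],[0.3,-0.175,0.01,0.3],[0.33,-0.193,0.015,0.33],[0.36,-0.21,0.02,0.36],[0.39,-0.228,0.03,0.375],[0.408,-0.239,0.04,0.375],[0.408,-0.239,0.04,0.375],[0.408,-0.239,0.04,0.375]]]' 0.0854
python3 - <<'E'
from h import *
wrist("w1")
E
```

```text
t: 1.48
eef_pos: [0.5401, -0.2536, 0.1904]
tool_rot: [-3.141, -0.008, 0.003]
force: [-0.2, -0.0, 0.3]
gripper_width: 0.0853
gripper_force: 0.0
```

View pics/w1.png

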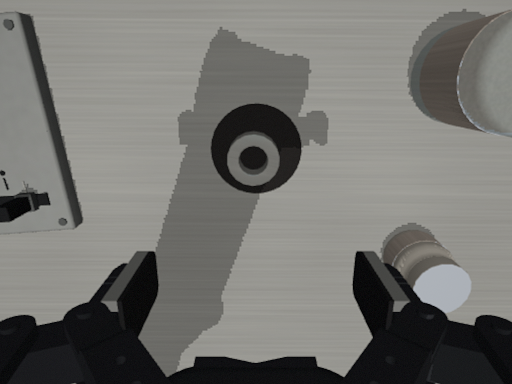

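The wrist view shows the grey bush on the round mat at about (254,159), with a bore about half its outside. The mat centre is at (256,148), and the gauge corner and pointer are at the left edge.

```bash
cat >> h.py <<'E'
def bush(c,u0,v0,z,r=60,lo=85):
    g=c["frame"].min(2).astype(np.uint8); m=(g>lo).astype(np.uint8)
    M=np.zeros_like(m);cv2.circle(M,(u0,v0),r,1,-1);m*=M
    cs,h=cv2.findContours(m,cv2.RETR_CCOMP,cv2.CHAIN_APPROX_NONE)
    out=[]
    for q,hh in zip(cs,h[0]):
        if len(q)>25:
            p=np.array([ray(c,*x[0],z)[:2] for x in q],np.float32)
            (x,y),rr=cv2.minEnclosingCircle(p)
            out.append((round(x,4),round(y,4),round(2000*rr,1),int(hh[3]),p.mean(0).round(4).tolist(),len(q)))
    return out
E
python3 - <<'E'
from h import *
c=dict(np.load("w1.npz"));print(c["frame"][159,220:290].min(1))
for lo in(70,90,110):
  for o in bush(c,254,156,.025,38,lo):print(lo,o)
E
```

```text
[ 23  23  22  22  23  20  22  84 110 110 110 109 109 110 109 110 109 109
  88  48  32  19  20  22  21  22  19  22  21  21  22  20  23  22  23  23
  22  23  23  23  21  23  20  23  21  21  33  58  94 110 109 110 109 108
 108 107 108 108 105  77  30  33  31  33  33  32  33  34  34  31]
70 (0.5193, -0.2521, 28.9, -1, [0.5174999833106995, -0.25209999084472656], 60)
70 (0.5491, -0.2518, 49.2, -1, [0.5493000149726868, -0.25189998745918274], 146)
70 (0.5493, -0.2519, 28.6, 3, [0.5491999983787537, -0.2517000138759613], 83)
90 (0.5489, -0.2518, 48.5, -1, [0.5491999983787537, -0.25189998745918274], 142)
90 (0.5488, -0.2516, 29.8, 7, [0.5490999817848206, -0.2517000138759613], 85)
110 (0.5409, -0.2479, 39.9, -1, [0.5385000109672546, -0.24819999933242798], 107)
110 (0.5593, -0.2534, 40.1, -1, [0.5652999877929688, -0.25440001487731934], 103)
```

```bash
python3 -m inch '[[[0.004,0,0.03,0],[0.009,-0.0015,0.06,0],[0.009,-0.0015,0.09,0],[0.009,-0.0015,0.12,0],[0.009,-0.0015,0.14,0],[0.009,-0.0015,0.14,0],[0.009,-0.0015,0.14,0]]]' 0.06
python3 - <<'E'
from h import *
s,c=wrist("w2");print(s["eef_pos"])
E
```

```text
t: 2.12
eef_pos: [0.5475, -0.2554, 0.0511]
tool_rot: [3.141, -0.001, -0.003]
force: [0.7, -1.0, 0.5]
gripper_width: 0.0598
gripper_force: 0.0
[ 0.54753758 -0.25539962  0.05108541]
```

View pics/w2.png

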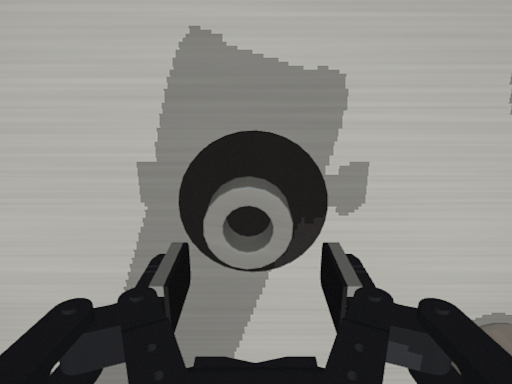

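The bush is just ahead of the fingers at (248,222), slightly left of the finger mid-plane at 256. I'll measure it in tool coordinates.

```bash
cat >> h.py <<'E'
def fit(c,u0,v0,z,r,lo=70):
    """outer-rim/bore-rim circles in tool-frame mm, on plane z (world)"""
    s_T=c["T"]@np.linalg.inv(c["hand_eye"])
    for o in bush(c,u0,v0,z,r,lo):
        w=np.linalg.inv(s_T)@[o[0],o[1],z,1]; print(lo,(w[:3]*1000).round(1),"dia",o[2],"parent",o[3])
E
python3 - <<'E'
from h import *
c=dict(np.load("w2.npz"))
for lo in(110,130):fit(c,248,224,.025,47,lo)
print(c["frame"][223,195:300].min(1))
from bench import readout;print(readout.observe()["eef_pos"])
E
```

```text
110 [ 1.9 -3.6 26.1] dia 48.1 parent -1
110 [ 1.8 -3.6 26.1] dia 29.0 parent 0
130 [-8.9 -5.  26.1] dia 27.2 parent -1
130 [19.  -0.2 26. ] dia 30.6 parent -1
[ 30  29  30  31  28  28  28  26  89 121 122 121 122 122 123 124 123 125
 126 125 126 125 126 127 126 126 126 125 100  58  62  61  61  43  27  27
  29  30  30  28  29  30  30  27  29  29  30  28  28  28  26  28  30  25
  28  28  29  30  29  28  28  29  29  27  28  27  29  26  26  27  29  29
  28  29  50  64  62  96 123 124 125 125 126 126 125 126 125 126 126 126
 125 125 125 125 124 124 126 106  50  26  26  27  30  31  33]
[ 0.54886841 -0.25546095  0.05245342]
```

```bash
python3 -m inch '[[[0.002,-0.0035,0.01,0],[0.002,-0.0035,0.025,0],[0.002,-0.0035,0.038,0],[0.002,-0.0035,0.048,0],[0.002,-0.0035,0.048,0],[0.002,-0.0035,0.048,0]]]' 0.06
python3 -m inch '[[[0,0,0,0],[0,0,0,0],[0,0,0,0],[0,0,0,0],[0,0,0,0],[0,0,0,0]]]' 0.03 60
```

```text
t: 2.67
eef_pos: [0.5505, -0.2502, 0.003]
tool_rot: [-3.141, -0.003, 0.001]
force: [0.3, 0.8, 0.5]
gripper_width: 0.06
gripper_force: 0.0
t: 3.17
eef_pos: [0.5513, -0.2506, 0.0043]
tool_rot: [3.141, 0.002, 0.002]
force: [-1.8, 0.0, 6.3]
gripper_width: 0.0482
gripper_force: 62.3
```

```bash
python3 -m inch '[[[0,0,-0.015,0],[0,0,-0.045,0],[0,0,-0.08,0],[0,0,-0.12,0],[0,0,-0.15,0],[0,-0.015,-0.168,0],[0.002,-0.04,-0.168,0],[0.004,-0.07,-0.168,0],[0.005,-0.1,-0.168,0],[0.006,-0.13,-0.168,0],[0.008,-0.16,-0.168,0],[0.008,-0.19,-0.168,0],[0.009,-0.22,-0.168,0],[0.009,-0.245,-0.168,0],[0.01,-0.26,-0.168,0],[0.01,-0.268,-0.168,0],[0.01,-0.268,-0.168,0],[0.01,-0.268,-0.168,0]]]'
python3 - <<'E'
from h import *
s,c=wrist("w3");print(s["eef_pos"],s["gripper_width"])
E
```

```text
t: 4.67
eef_pos: [0.5602, 0.0169, 0.1712]
tool_rot: [3.141, 0.002, -0.0]
force: [-0.2, -0.8, -2.1]
gripper_width: 0.0483
gripper_force: 62.5
[0.56021398 0.01687333 0.17118352] 0.04833799422094929
```

View pics/w3.png

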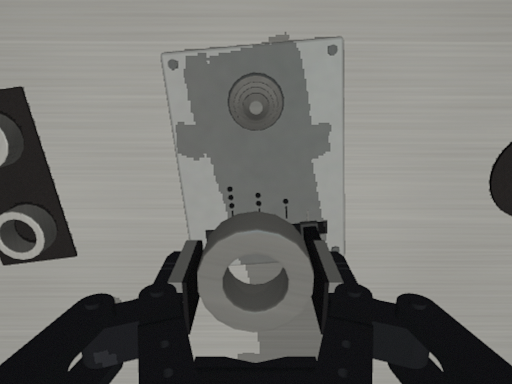

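The wrist view shows the bush held at about (256,262), the mandrel tip at (256,107), the dots at (231,197), (258,200) and (285,201), and the pointer hidden behind the bush near (315,228). I'll use the depth map to put both in tool coordinates.

Run:
```python
from h import *
c=dict(np.load("w3.npz"));K=c["camera_matrix"];d=c["z_map"];H=c["hand_eye"]
v,u=np.mgrid[:384,:512];P=np.stack([(u-K[0,2])/K[0,0]*d,(v-K[1,2])/K[1,1]*d,d],-1)@H[:3,:3].T+H[:3,3]
P*=1000
print("tip px",P[107,256].round(1),"tops",P[225,256].round(1),P[270,212].round(1),P[270,300].round(1))
for u0 in (256,):
  print([P[r,u0].round(1).tolist() for r in range(98,118,2)])
z0=np.median([P[225,256,2],P[270,212,2],P[270,300,2]])
m=(abs(P[...,2]-z0)<2.5)&(d>0)&(v>205)&(v<335)&(u>190)&(u<322)&(c["frame"].min(2)>60)
m=m.astype(np.uint8)
cs,h=cv2.findContours(m,cv2.RETR_CCOMP,cv2.CHAIN_APPROX_NONE)
for q,hh in zip(cs,h[0]):
    if len(q)<60:continue
    q=q[:,0].astype(float);X=(q-K[:2,2])/[K[0,0],K[1,1]]
    dirs=np.c_[X,np.ones(len(X))]@H[:3,:3].T;o=H[:3,3]*1000
    p=o+dirs*((z0-o[2])/dirs[:,2])[:,None];x,y=p[:,0],p[:,1]
    A=np.c_[2*x,2*y,np.ones(len(x))];b=x*x+y*y
    s=np.linalg.lstsq(A,b,rcond=None)[0];r=np.sqrt(s[2]+s[0]**2+s[1]**2)
    g=abs(np.hypot(x-s[0],y-s[1])-r)<1.5;s=np.linalg.lstsq(A[g],b[g],rcond=None)[0];r=np.sqrt(s[2]+s[0]**2+s[1]**2)
    print("z0",z0,"circle",s[:2].round(2),"dia",(2*r).round(1),len(x),g.sum(),"res",np.std(np.hypot(x-s[0],y-s[1])[g]).round(2))
# mandrel tip in color
g=c["frame"].min(2);print(g[94:120,244:270:1][::2,::1])
np.save("P3.npy",P)
cv2.imwrite("pics/c3.png",np.hstack([cv2.resize(c["frame"][60:140,216:296,::-1],(480,480),interpolation=0)]))
```

```text
tip px [62.9  1.1 73.8] tops [ 21.7   0.9 -14.4] [  4.3 -17.1 -20.1] [  3.9  18.9 -19.4]
[[68.2, 1.1, 77.5], [67.1, 1.1, 74.5], [66.0, 1.1, 72.9], [64.7, 1.1, 74.6], [63.6, 1.1, 72.6], [62.4, 1.1, 72.9], [61.2, 1.1, 73.6], [59.9, 1.1, 73.6], [58.6, 1.1, 74.5], [57.3, 1.1, 75.3]]
z0 -19.44482846242472 circle [-1.82  0.6 ] dia 48.8 338 338 res 0.31
z0 -19.44482846242472 circle [-1.52  0.58] dia 26.5 190 190 res 0.33
[[ 94  95  94  91  83  83  73  76  87  89  90  90  90  91  91  90  82  71
   69  78  91  97  97  96  95  95]
 [ 96  91  74  63  76  87  87  88  88  88  88  90  88  89  89  88  87  89
   88  81  70  76  92  94  93  93]
 [ 84  70  79  84  85  85  87  88  89  88  89  88  89  88  90  89  87  87
   86  86  90  80  62  77  93  92]
 [ 81  85  86  82  83  84  84  86  86  87  92  93  92  93  89  87  87  86
   85  85  87  89  88  73  75  92]
 [ 84  83  84  82  82  83  84  94 104 110 113 112 112 113 112 105  94  85
   83  85  87  85  86  84  76  82]
 [ 80  81  82  81  79  82  97 110 111 112 112 111 110 111 111 112 112 101
   84  83  84  83  82  79  79  84]
 [ 74  76  78  80  78  93 110 112 111 111 112 112 112 112 112 113 113 116
   99  79  81  79  78  77  80  84]
 [ 74  73  75  76  74  98 116 116 115 115 115 115 115 116 116 115 116 116
   99  76  76  75  76  77  78  82]
 [ 73  71  70  71  69  79 105 118 116 115 114 114 115 115 114 115 115 108
   86  71  71  73  74  74  77  82]
 [ 74  71  71  70  68  65  74  93 109 114 113 113 113 113 113 110  92  69
   67  70  71  71  70  74  80  84]
 [ 78  72  66  66  66  67  66  64  62  66  79  90  90  85  71  62  65  68
   68  69  67  68  74  80  82  80]
 [ 79  80  74  68  66  64  63  64  65  64  63  64  64  63  63  64  65  66
   66  66  68  74  79  79  78  81]
 [ 77  76  76  75  74  68  65  65  63  63  62  62  62  63  63  64  65  67
   70  74  76  78  80  80  82  83]]
```

View pics/c3.png

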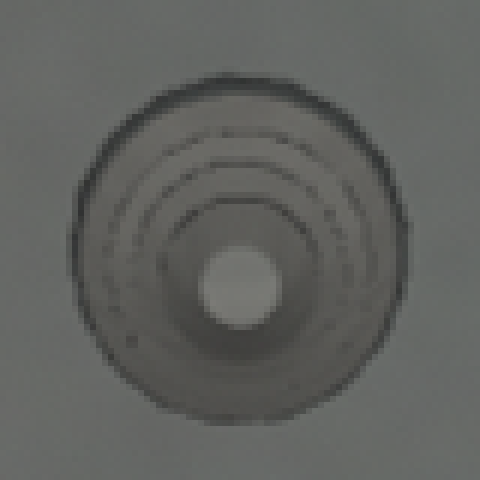

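The bore measures about 26.5 mm, so it should be the 27 mm bush (two dots), and the gauge will prove it. I'll move over the mandrel and lower the bush so that only the slim upper part enters the bore, then look again.

```bash
python3 -m inch '[[[0.02,0,0,0],[0.045,0,0,0],[0.06,0,0,0],[0.0655,0,0,0],[0.0655,0,0.01,0],[0.0655,0,0.03,0],[0.0655,0,0.05,0],[0.0655,0,0.065,0],[0.0655,0,0.075,0],[0.0655,0,0.08,0],[0.0655,0,0.08,0],[0.0655,0,0.08,0]]]'
python3 - <<'E'
from h import *
s,c=wrist("w4");print(s["eef_pos"],s["force"])
cv2.imwrite("pics/c4.png",cv2.resize(c["frame"][180:350,170:340,::-1],(595,595),interpolation=0))
E
```

```text
t: 5.72
eef_pos: [0.6259, 0.0176, 0.0916]
tool_rot: [3.142, 0.002, 0.0]
force: [1.0, 0.4, -0.8]
gripper_width: 0.0481
gripper_force: 62.5
[0.62585151 0.01759603 0.09162689] [ 0.95504548  0.38424828 -0.82097895]
```

View pics/c4.png

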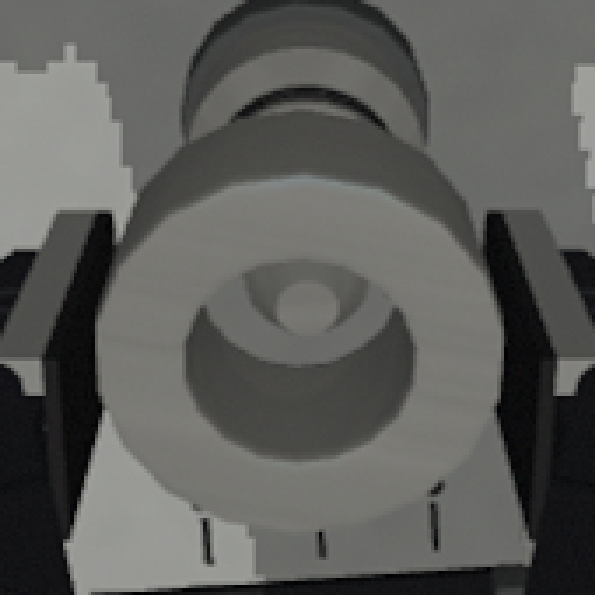

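The crop shows the mandrel tip inside the bore at crop (308,307), i.e. pixel (257.5,267). The bore rim is centred near crop (300,358). I'll fit both with ellipses to get the offset.

```bash
cat > rel.py <<'E'
from h import *
import sys
def circ(p):
    x,y=p.T;A=np.c_[2*x,2*y,np.ones(len(x))];b=x*x+y*y;g=np.ones(len(x),bool)
    for _ in range(4):
        s=np.linalg.lstsq(A[g],b[g],rcond=None)[0];r=np.sqrt(s[2]+s[0]**2+s[1]**2);e=abs(np.hypot(x-s[0],y-s[1])-r);g=e<max(.6,1.5*np.median(e))
    return s[:2],2*r,g.sum(),len(x)
def onplane(c,q,z):
    K=c["camera_matrix"];H=c["hand_eye"];X=(q-K[:2,2])/[K[0,0],K[1,1]]
    d=np.c_[X,np.ones(len(X))]@H[:3,:3].T;o=H[:3,3]*1000
    return (o+d*((z-o[2])/d[:,2])[:,None])[:,:2]
def edges(g,u0,v0,r0,r1,rng,s=1.5):
    g=cv2.GaussianBlur(g.astype(np.float32),(0,0),.8);out=[]
    for a in np.deg2rad(rng):
        rr=np.arange(r0,r1,.25);x=(u0+rr*np.cos(a)).astype(np.float32);y=(v0+rr*np.sin(a)).astype(np.float32)
        p=cv2.remap(g,x[None],y[None],1)[0];k=np.argmax(abs(np.gradient(p)));out.append((x[k],y[k]))
    return np.array(out,float)
E
python3 - <<'E'
from rel import *
c=dict(np.load("w4.npz"));g=c["frame"].mean(2)
tip=edges(g,257.5,267.2,5,13,range(20,160,5)) ; tip=np.r_[tip,edges(g,257.5,267.2,5,13,range(180,360,5))]
bore=edges(g,255.5,282,24,40,list(range(-10,200,4))+list(range(230,310,4)))
out=edges(g,255.5,281,43,62,range(30,150,4)); out=np.r_[out,edges(g,255.5,281,43,62,range(215,325,4))]
for z in(-24,-21,-19,-17,-15):
    print(z,"bore",[np.round(v,2) for v in circ(onplane(c,bore,z))],"out",[np.round(v,2) for v in circ(onplane(c,out,z))])
for z in(-12,-9.5,-7,-5):
    print(z,"tip",[np.round(v,2) for v in circ(onplane(c,tip,z))])
E
```

```text
-24 bore [array([0.68, 0.52]), np.float64(26.35), np.int64(73), np.int64(73)] out [array([0.63, 0.48]), np.float64(46.64), np.int64(50), np.int64(58)]
-21 bore [array([-1.26,  0.52]), np.float64(27.02), np.int64(73), np.int64(73)] out [array([-1.32,  0.48]), np.float64(47.83), np.int64(50), np.int64(58)]
-19 bore [array([-2.56,  0.52]), np.float64(27.47), np.int64(73), np.int64(73)] out [array([-2.63,  0.48]), np.float64(48.64), np.int64(49), np.int64(58)]
-17 bore [array([-3.86,  0.52]), np.float64(27.92), np.int64(73), np.int64(73)] out [array([-3.92,  0.48]), np.float64(49.44), np.int64(49), np.int64(58)]
-15 bore [array([-5.15,  0.52]), np.float64(28.37), np.int64(73), np.int64(73)] out [array([-5.24,  0.51]), np.float64(50.26), np.int64(49), np.int64(58)]
-12 tip [array([0.76, 1.48]), np.float64(7.53), np.int64(63), np.int64(64)]
-9.5 tip [array([-0.71,  1.5 ]), np.float64(7.67), np.int64(63), np.int64(64)]
-7 tip [array([-2.18,  1.52]), np.float64(7.82), np.int64(63), np.int64(64)]
-5 tip [array([-3.35,  1.53]), np.float64(7.93), np.int64(63), np.int64(64)]
```

```bash
python3 -m inch '[[[-0.0007,0.001,0,0],[-0.0007,0.001,0.004,0],[-0.0007,0.001,0.008,0],[-0.0007,0.001,0.011,0],[-0.0007,0.001,0.013,0],[-0.0007,0.001,0.015,0],[-0.0007,0.001,0.015,0],[-0.0007,0.001,0.015,0]]]'
python3 -m inch '[[[0,0,0.001,0],[0,0,0.002,0],[0,0,0.003,0],[0,0,0.004,0],[0,0,0.005,0],[0,0,0.005,0],[0,0,0.005,0]]]'
python3 - <<'E'
from rel import *
s,c=wrist("w5");print(s["eef_pos"],s["force"])
cv2.imwrite("pics/c5.png",cv2.resize(c["frame"][180:350,170:340,::-1],(595,595),interpolation=0))
E
```

```text
t: 6.43
eef_pos: [0.6251, 0.0169, 0.0761]
tool_rot: [-3.142, -0.003, 0.0]
force: [1.1, -0.2, -2.1]
gripper_width: 0.0484
gripper_force: 62.6
t: 7.02
eef_pos: [0.6251, 0.0168, 0.0712]
tool_rot: [3.142, 0.003, -0.0]
force: [-0.5, -0.2, -0.9]
gripper_width: 0.0485
gripper_force: 62.6
[0.62508951 0.01679828 0.07121288] [-0.48630323 -0.23410201 -0.92284101]
```

View pics/c5.png

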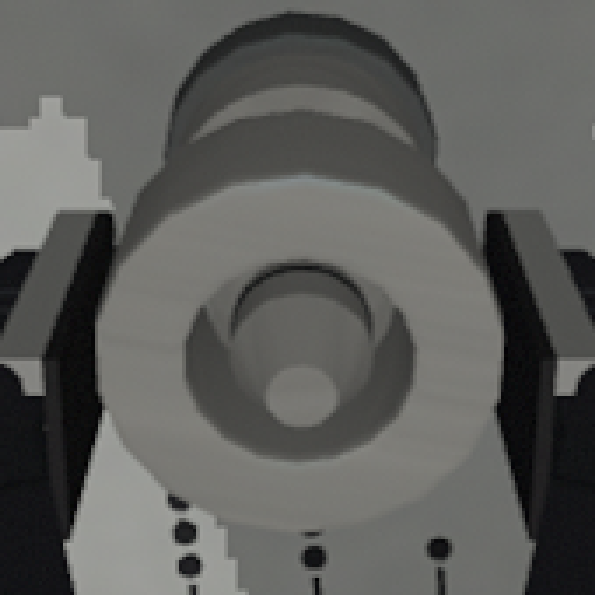

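The bush hangs free around the mandrel with no contact force. The tip is now above the bush at crop (301,397), i.e. pixel (255.5,293). I'll check the offset once more.

Run:
```python
from rel import *
c=dict(np.load("w5.npz"));g=c["frame"].mean(2)
tip=edges(g,255.5,292.9,6,13,list(range(0,180,5))+list(range(200,340,5)))
bore=edges(g,255.5,282,24,40,list(range(-10,200,4))+list(range(230,310,4)))
for z in(-21.5,-18.5):
    b=circ(onplane(c,bore,z));t=circ(onplane(c,tip,z-6));print(z,np.round(b[0],2),b[1],np.round(t[0],2),t[1],t[2:],np.round(t[0]-b[0],2))
```

```text
-21.5 [-1.11  0.53] 26.67897674855721 [-1.41  0.72] 7.938047624312699 (np.int64(64), 64) [-0.29  0.19]
-18.5 [-3.06  0.53] 27.347097808384582 [-3.47  0.72] 8.147321677384594 (np.int64(64), 64) [-0.4  0.2]
```

```bash
python3 -m inch '[[[-0.0003,0.0002,0.001,0],[-0.0003,0.0002,0.002,0],[-0.0003,0.0002,0.003,0],[-0.0003,0.0002,0.0035,0],[-0.0003,0.0002,0.004,0],[-0.0003,0.0002,0.0045,0],[-0.0003,0.0002,0.005,0],[-0.0003,0.0002,0.005,0],[-0.0003,0.0002,0.005,0]]]'
python3 -m inch '[[[0,0,0.0005,0],[0,0,0.001,0],[0,0,0.001,0],[0,0,0.001,0]]]'
```

```text
t: 7.82
eef_pos: [0.6254, 0.0166, 0.0667]
tool_rot: [-3.142, -0.003, -0.002]
force: [1.4, -0.5, 2.2]
gripper_width: 0.0484
gripper_force: 63.0
t: 8.15
eef_pos: [0.6254, 0.0166, 0.0657]
tool_rot: [-3.142, -0.003, -0.002]
force: [0.8, -0.3, 4.1]
gripper_width: 0.0483
gripper_force: 63.2
```

The bush met resistance about 4 mm down, which is the middle step for a 27 mm bore. I'll press to about 12 N.

```bash
python3 -m inch '[[[0,0,0.0005,0],[0,0,0.001,0],[0,0,0.0015,0],[0,0,0.002,0],[0,0,0.002,0],[0,0,0.002,0]]]'
```

```text
t: 8.65
eef_pos: [0.6255, 0.0167, 0.0643]
tool_rot: [-3.142, -0.003, -0.002]
force: [-1.5, -0.3, 9.1]
gripper_width: 0.0482
gripper_force: 63.5
```

```bash
python3 -m inch '[[[0,0,0.0004,0],[0,0,0.0004,0],[0,0,0.0004,0],[0,0,0.0004,0],[0,0,0.0004,0],[0,0,0.0004,0],[0,0,0.0004,0],[0,0,0.0004,0],[0,0,0.0004,0],[0,0,0.0004,0],[0,0,0.0004,0],[0,0,0.0004,0],[0,0,0.0004,0],[0,0,0.0004,0]]]'
python3 -m inch '[[[0,0,-0.001,0],[0,0,-0.002,0],[0,0,-0.003,0],[0,0,-0.0035,0],[0,0,-0.0035,0],[0,0,-0.0035,0]]]'
```

```text
t: 9.82
eef_pos: [0.6255, 0.0166, 0.064]
tool_rot: [3.142, 0.003, 0.002]
force: [-0.6, -0.2, 10.5]
gripper_width: 0.0481
gripper_force: 63.6
t: 10.32
eef_pos: [0.6253, 0.0166, 0.0665]
tool_rot: [-3.142, -0.003, -0.002]
force: [2.3, -0.3, 2.3]
gripper_width: 0.0478
gripper_force: 63.0
```

```bash
python3 -m inch '[[[0,0,-0.0007,0],[0,0,-0.0007,0],[0,0,-0.0007,0]]]'
python3 -m inch '[[[0,0,0,0],[0,0,0,0],[0,0,0,0],[0,0,0,0]]]' 0.062
python3 -m inch '[[[0,0,-0.01,0],[0,0,-0.03,0],[0,0,-0.06,0],[0,0,-0.09,0],[-0.03,0,-0.1,0],[-0.06,0,-0.1,0],[-0.09,0,-0.1,0],[-0.115,0,-0.1,0],[-0.115,0,-0.1,0],[-0.115,0,-0.1,0]]]'
python3 - <<'E'
from h import *
s,c=wrist("w6");print(s["eef_pos"])
E
```

```text
t: 10.57
eef_pos: [0.6253, 0.0166, 0.0671]
tool_rot: [-3.142, -0.003, -0.001]
force: [3.4, -0.2, 1.3]
gripper_width: 0.0483
gripper_force: 62.9
t: 10.9
eef_pos: [0.6238, 0.0167, 0.0665]
tool_rot: [3.141, 0.003, -0.003]
force: [-0.1, -0.8, -0.1]
gripper_width: 0.0621
gripper_force: 0.0
t: 11.73
eef_pos: [0.509, 0.0164, 0.168]
tool_rot: [3.141, 0.003, 0.001]
force: [0.7, -0.4, 0.3]
gripper_width: 0.0621
gripper_force: 0.0
[0.50898106 0.01635177 0.16796642]
```

View pics/w6.png

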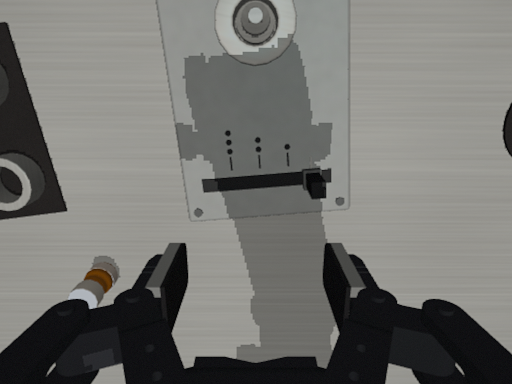

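The bush sits level on the mandrel at (256,20). The pointer's grip top is at about (318,192), its carriage at (312,178), the two-dot line at (260,160), and the track runs from (203,185) to (331,175). I'll compute the pointer pose, the line and the gauge yaw.

Run:
```python
from rel import *
c=dict(np.load("w6.npz"));T=c["T"]@np.linalg.inv(c["hand_eye"]);zw=T[2,3]
f=lambda u,v,z:onplane(c,np.array([[u,v]],float),(zw-z)*1000)[0]
L={k:f(*p,.02) for k,p in dict(l3=(231.5,164),l2=(259.5,161),l1=(288,159)).items()}
E={k:f(*p,.02) for k,p in dict(bl=(190,220),br=(349,207),trackL=(203,185),trackR=(331,175)).items()}
g=c["frame"].max(2)
m=(g<14).astype(np.uint8);sub=g[170:202,300:332];print(sub[::2,::2])
for d in(L,E):print({k:v.round(1).tolist() for k,v in d.items()})
print("yaw edge",np.arctan2(*(E["br"]-E["bl"])),"track",np.arctan2(*(E["trackR"]-E["trackL"])),"lines",np.arctan2(*(L["l1"]-L["l3"])))
print("top",f(318,192,.06),"carr",f(313,178,.03), "tip",f(255.7,16,.099),zw)
```

```text
[[103  44  43  43  43  44  49  55  59  61  83  26  30  36  40  39]
 [ 13  27  63  60  53  54  54  54  48  38  75  46  48  47  48  41]
 [ 23  24  61  12   9  10  10   8   8  12  60  41  49  46  48  40]
 [ 23  21  61  14  10  11  12  11   8   8  11  38  50  48  47  41]
 [ 22  22  61  12  10  10   9   7  13  12  12  14  48  47  47  40]
 [ 23  21  61  26   7  13  10  11  13  14  11   9  15  48  45  38]
 [ 21  20  60  24   7  13  14  17  15  16  17  32  38  73  88 104]
 [ 39  42  59  23  11  11  22  20  23  22  20  37  45 128 156 154]
 [108  86  57  27  10   8  25  19  24  21  20  33  39 126 154 153]
 [105  96  52  48   6   9  21  24  21  24  24  21  19 123 153 152]
 [105 104  84  79  21   7  21  23  21  19  21  18  34 122 153 151]
 [103 102 105 106  62   6  21  22  20  22  21  20  32 122 153 151]
 [103 103 104 105  96  20  18  21  21  21  22  21  32 122 152 151]
 [102 104 105 104 106  61  19  21  20  19  20  20  26 120 153 151]
 [102 104 103 105 105  93  30  38  37  51  84 105 110 139 152 152]
 [103 103 104 104 104 105 106 108 107 106 136 154 153 153 152 151]]
{'l3': [9.5, -20.2], 'l2': [12.2, 4.4], 'l1': [14.0, 29.3]}
{'bl': [-43.6, -59.7], 'br': [-30.8, 86.4], 'trackL': [-9.8, -46.1], 'trackR': [-0.5, 67.9]}
yaw edge 0.08734876766223411 track 0.08085610654227106 lines 0.08996972219223501
top [-3.48909592 49.40297805] carr [-0.50742962 50.28508285] tip [113.05585996   0.88247456] 0.167966416044895
```

```bash
python3 -m inch '[[[-0.001,0.015,0,-0.03],[-0.002,0.04,0,-0.06],[-0.003,0.05,0,-0.086],[-0.003,0.05,0.02,-0.086],[-0.003,0.05,0.05,-0.086],[-0.003,0.05,0.08,-0.086],[-0.003,0.05,0.11,-0.086],[-0.003,0.05,0.126,-0.086],[-0.003,0.05,0.126,-0.086],[-0.003,0.05,0.126,-0.086]]]'
python3 -m inch '[[[0,0,0,0],[0,0,0,0],[0,0,0,0],[0,0,0,0],[0,0,0,0],[0,0,0,0],[0,0,0,0]]]' 0.005 30
```

```text
t: 12.62
eef_pos: [0.5076, -0.0335, 0.0406]
tool_rot: [-3.138, -0.138, 0.002]
force: [0.3, 0.1, 0.1]
gripper_width: 0.0621
gripper_force: 0.0
t: 13.2
eef_pos: [0.5078, -0.0336, 0.0422]
tool_rot: [3.138, 0.138, 0.003]
force: [-0.4, 0.9, 6.4]
gripper_width: 0.0115
gripper_force: 31.3
```

```bash
python3 -m inch '[[[0,-0.004,0,0],[0,-0.01,0,0],[0,-0.016,0,0],[0,-0.022,0,0],[0,-0.028,0,0],[0,-0.034,0,0],[0,-0.04,0,0],[0,-0.044,0,0],[0,-0.044,0,0],[0,-0.044,0,0]]]'
python3 -m inch '[[[0,0,0,0],[0,0,0,0],[0,0,0,0],[0,0,0,0]]]' 0.05
python3 -m inch '[[[0,0,-0.02,0],[0,0,-0.05,0],[0,0,-0.08,0],[0,0,-0.11,0],[-0.04,0.03,-0.128,0],[-0.04,0.03,-0.128,0],[-0.04,0.03,-0.128,0]]]'
python3 - <<'E'
from rel import *
s,c=wrist("w7");print(s["eef_pos"])
E
```

```text
t: 14.03
eef_pos: [0.504, 0.011, 0.0422]
tool_rot: [-3.138, -0.139, -0.003]
force: [-0.8, 1.5, 6.6]
gripper_width: 0.011
gripper_force: 31.3
t: 14.37
eef_pos: [0.503, 0.0101, 0.0411]
tool_rot: [3.138, 0.138, -0.0]
force: [-0.4, 0.1, -0.6]
gripper_width: 0.0499
gripper_force: 0.0
t: 14.95
eef_pos: [0.4642, -0.0257, 0.1701]
tool_rot: [3.137, 0.132, 0.001]
force: [0.3, 0.1, -0.8]
gripper_width: 0.0499
gripper_force: 0.0
[ 0.46421379 -0.02568113  0.17012853]
```

View pics/w7.png

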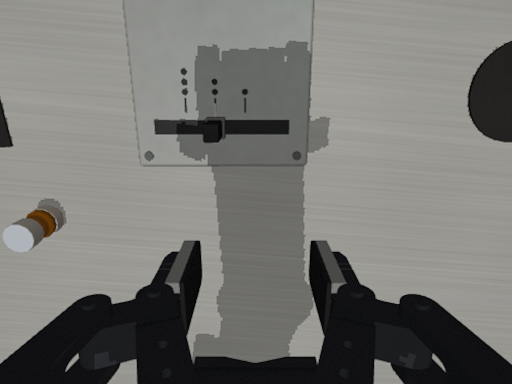

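The carriage at (216,127) lines up with the two-dot line at (214.5,107), within about 2 mm and inside the 6 mm tolerance. The arm is clear of everything, so I'm handing in.

```bash
python3 -c "
from bench import bot;print(bot.hand_in())"
```

```text
the job is handed in; nothing more can be done
None
```

I seated the round-mat bush on the middle step (27 mm bore), pressed it at about 12 N for over a second and let go, set the pointer within about 2 mm of the two-dot line, and handed the job in; no verdict came back.

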